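# Seat the block and press the guarded clamp lever

## Robot

A 6-joint arm with a two-finger parallel gripper is mounted at the origin on the work surface. World frame = base frame: x ahead of the robot, y to its left, z up, the work surface at z = 0. Lengths are in m, angles in rad, forces in N, time in s.
With the tool pointing down it reaches from about 0.3 to 0.75 m from the base axis. Payload 8.5 kg.
Tool frame: the origin (TCP) lies on the centre line of the jaws, within the pads' length; the fingertips stand 25 mm ahead of it and the grasp point (between the pads) lies 6 mm ahead of it (tip_reach is the distance from the TCP to the fingertips, in m); z points along the fingers, y is the line along which they close (so a half turn about z gives the same grasp; the last joint's range is limited). The gripper opens to 85 mm and grips with 20 to 120 N. Pads are 22 mm wide; open, the fingers measure 114 mm over their backs; the gripper's body (76 mm by 85 mm) begins 54 mm behind the grasp point. The pads swing forward as they close: fully open they stand 13 mm farther back than shut.
Start: joints at [-1.419, 0.381, 1.297, -0, 1.464, -0.215], TCP at [0.197, -0.513, 0.256] pointing down, gripper open.
Joint ranges: [-3.11, 3.11], [-0.89, 2.33], [0.22, 2.48], [-1.42, 4.56], [0.17, 2.85], [-2.88, 2.88]. Speed limits (rad/s): [2.39, 2.39, 3.14, 3.14, 3.14, 3.14].

## Interface

Orientations are given as a unit quaternion [w, x, y, z].
In Python, from workcell import state, camera, close_job, search_frame, spot_point, tip_reach gives the robot as it stands.
- The arm moves only by the tool carry_out, never from a script. Its argument "targets" is one flat list of numbers, 7 for each row, row after row: the shift along the tool's x, y, z in m, then the turn, a rotation vector about the tool's x, y, z in degrees, then the closure, from 0 (fully open) to 1 (shut). In form: [tx, ty, tz, wx, wy, wz, hand, tx, ty, tz, wx, wy, wz, hand, ...]. A call has 1 to 8 rows; each row shifts and turns the commanded pose from where the row before left it, along the tool's axes as they then stand; what a row does not reach is not made up. A row lasts 1/12 s, in which the tool goes at most 41.7 mm and 7.16 degrees, less where a joint would pass 70% of its speed; a pose out of reach is approached as far as the arm can. A call with a gripper value outside its range is refused whole. The fingers move at their own pace and stop on an object; "force" is the grip in N (left out, the last holds). Time passes only in rows, so rows that do not move let the fingers close. It gives the time, the measured TCP pose, the force, the opening and the grip force at its end, in the units of the state.
- state(): the state, without advancing time (a new reading comes with each control period).
- camera(name): name is "side" or "top"; returns a dict with "color" (384x512x3 uint8, red, green, blue), "vfov" (degrees; the focal length in pixels is half the picture's height over the tangent of half this angle, whatever the lens; pixels are square), "cx", "cy" (the principal point, pixels), "dist_coeffs" ([k1, k2, p1, p2, k3] as OpenCV has them; the pictures are not rectified), "extrinsics" (4x4, takes a point from world to camera coordinates). Camera axes: x right, y up, looking along -z (the intrinsics and any distortion apply to the point x, -y, -z); pixel columns grow to the right and rows downward; lengths in m; the calibration is good to about 2 mm. A picture is of the moment at which its call begins. There is no depth.
- close_job(): hands the job in; it is judged then, once.
Trained networks look in a picture, given as the dict that the camera call returned (one of the last four; its "shot" number tells which), for a name from the list of things; names that differ only in an ending like _2 or _b are one class to them, and where a whole thing is asked for, a point or a joint stands for the part that bears it (a point fixed in the world has none). Each returns a list of dicts, best first, with "confidence" (0 to 1); they miss things now and then, are a little off and sometimes report something else, mostly with a low value. They report only what shows in the picture. A call takes as long as a camera call. They do not tell look-alikes from the thing itself.
- search_frame(picture, thing): "box" ([left, top, right, bottom] in pixels, round what is visible of it).
- spot_point(picture, thing): "centre" ([row, column] in pixels: a listed point, or the origin of a listed thing).
The state is a dict: "time": time; "joint_pos": joint angles; "joint_vel": joint speeds; "joint_torque": joint torques, N m; "tcp_pos": TCP position; "ee_rot": TCP orientation; "force": force on the tool from outside, world axes, zero at the start; "ft_torque": the same for the moment, N m; "width": finger opening in m; "grip_force": force on a finger pad.
Only numpy, scipy, OpenCV 4.12 (cv2) and the standard library are available. Lean on these libraries where they do the work, as an engineer would, in place of code of your own. Each camera call takes 0.05 s, during which the arm holds its last target. There are 200 camera calls.

## Task

Push the aluminium block along its channel until it sits home against the stop, then reach down through the window of the yellow guard and press the red lever fully down, so that the clamp comes down on the block. Only push and press: do not lift the block, do not touch the guard at any time, and leave the other things on the bench as they are. Finish with the gripper withdrawn from the guard.

Things in the scene. Friction and masses are not known exactly. Their poses are not given: they have to be found in the camera images.
- fixture: Green clamping fixture fixed on the bench. Origin: on the bench surface; x runs along the channel from its open end (robot side) to the stop, y left, z up. Bed: x -170 to +110 mm, y -130 to +130, top 20 mm above the bench. The channel, 64 mm wide, centred on y = -65 mm, lies between steel rails 8 mm high and is open above. Guard and lever stand on the left half (+y).
- stop (a point): Middle of the stop's face at bed level, at the far end of the channel: x = +50, y = -65 mm in the fixture's frame. The dark steel stop rises 22 mm above the bed. Behind it stands the clamp column, its top 94 mm above the bench; its arm reaches back over the channel to x = +1 mm, underside 78 mm above the bench.
- foot_tip (a point): Underside of the clamp foot, a black rubber disc 24 mm across hanging from the arm over the channel at fixture x = +22, y = -65 mm. It is linked to the lever: 62 mm above the bench with the lever up, and it comes down on the seated block (top 50 mm above the bench) when the lever is fully down.
- blank: Aluminium block 90 mm long (x), 60 wide (y), 30 high, 0.35 to 0.56 kg, lying in the channel on the bed. Origin: centre of its underside; z up. It starts 45 to 75 mm short of the stop and slides freely along the channel. Home, its origin is at fixture x = +5, y = -65 mm, its near end face at x = -40 mm.
- lever (a joint): Angle of the red lever in rad: 0 is fully up, 0.28 fully down on its end stop. It starts between 0 and 0.06, takes about 8 N at the pad to move and some 15 N at the very end as the clamp bites, and stays where it is left.
- lever_pad (a point): Centre of the top of the lever's red pad, 44 mm square, 8 thick, on a steel arm 90 mm long whose hinge lies behind it (+x). It lies below the middle of the guard window. Its top is 70 mm above the bench when up (16 mm below the guard's top face) and 45 mm when fully down (41 mm below it). It tilts 8 degrees: front edge raised when up, lowered when down.
- guard: Yellow guard around the lever: a level frame 130 mm (x) by 120 mm (y), 6 thick, on 6 mm rods that close its sides. Origin: centre of its window in the top face, 86 mm above the bench, at fixture x = -5, y = +65 mm; axes as the fixture. The window, 90 mm along x by 84 along y, is open from above and is the way to the pad. No part of the robot may touch it.
- slug: Brass cylinder, 28 mm across, 35 mm high, standing on the bed of the fixture in front of the guard. Origin: centre of its underside. Leave alone.
- hammer: Hammer lying on the bench, about 0.26 m long. Leave alone.
- wrench: Steel wrench lying on the bench, about 0.18 m long. Leave alone.
- jar: Amber jar with a steel cap, 64 mm across, 90 mm high, origin under its middle. Leave alone.
- can: Blue and red can, 66 mm across, 110 mm high, origin under its middle. Leave alone.
- tin: Open steel tin, 72 mm across, 70 mm high, origin under its middle. Leave alone.
Things that resemble listed ones, but are neither listed nor needed, are in the scene too. Several things have the shape of the blank; the one meant has the colours described above.

How it is judged:
On the way, in this order (a step that is already met when the one before it is completed fails the run):
1. the block is pushed home against the stop while the lever is still up (x of blank in the frame of fixture between 0.002 and 0.009 m and value of joint lever below 0.12 rad), for 0.2 s.
2. the lever is pressed fully down (x of blank in the frame of fixture between 0.002 and 0.009 m and value of joint lever above 0.24 rad), for 0.1 s.
At the end, for the whole second after the job is handed in: The block lies flat in the channel, at rest, within 3 mm of the stop, and the lever is down (joint above 0.24 of 0.28 rad) and stays there (all of step 2 and z of blank in the frame of fixture below 0.024 m and angle between blank's own z axis and vertical below 0.06 rad and linear speed of blank below 0.02 m/s); the robot touches nothing.
It fails at once if the lever is pressed from outside the guard window (value of joint lever above 0.15 rad and velocity of joint lever above 0.05 rad/s and (x of the grasp point in the frame of guard above 0.045 m or x of the grasp point in the frame of guard below -0.045 m or y of the grasp point in the frame of guard above 0.042 m or y of the grasp point in the frame of guard below -0.042 m)).
It fails at once if the robot touches the guard (contact force between guard and the fingers above 0.3 N or contact force between guard and the arm above 0.3 N).
It fails at once if the block is lifted (8 mm) or tipped (z of blank in the frame of fixture above 0.028 m or angle between blank's own z axis and vertical above 0.2 rad).
It fails at once if another thing on the bench is moved by more than 20 mm or lifted (distance of any of slug, hammer, wrench, jar, can, tin from where it was at the start of the episode above 0.02 m).
It also fails if it takes over 48 s, if anything falls off the work surface, if the arm or the gripper's body presses on something with over 40 N, if the wrist force passes 120 N, or if a joint passes its speed limit or range.

## Working session

There is one attempt and no reset: what is moved stays moved. The work goes in short steps, Python scripts to look and compute and a tool call to move; the robot and the scene stay as the last step left them, time stands still between calls to the robot, and variables do not carry over. Pictures are saved under pics/ and viewed, at most 10 in all, crops included, and the job is handed in when it is done.

Besides the shell and the picture viewer there is one more tool, called as a command line: name --argument value ..., lists and objects as JSON in quotes. carry_out: Moves the arm, as the interface text tells. Its arguments: {"type":"object","properties":{"targets":{"type":"array"},"force":{"type":"number"}},"required":["targets"]}

```bash
mkdir -p pics
python3 - <<'E'
from workcell import *
import cv2,json
s=state();print({k:s[k] for k in('time','tcp_pos','ee_rot','width','force')},tip_reach)
for n in('top','side'):
    c=camera(n);cv2.imwrite(f'pics/{n}0.png',c['color'][:,:,::-1])
    print(n,c['vfov'],c['cx'],c['cy'],c['dist_coeffs'],c['extrinsics'])
    for t in('stop','foot_tip','blank','lever_pad','guard','fixture','slug'):
        print(t,[([round(float(v)) for v in d['centre']],round(d['confidence'],2)) for d in spot_point(c,t)[:4]])
E
```

```text
{'time': 0.0, 'tcp_pos': array([ 0.19720215, -0.51316995,  0.25572054]), 'ee_rot': array([-7.22524264e-04,  9.83228487e-01,  1.82376587e-01,  3.64751996e-05]), 'width': 0.08533547383856731, 'force': array([-0.19398977, -0.27460855,  0.2302952 ])} 0.025
top 53.48550987428659 252.66713467880794 186.79431588158312 [-0.06089944  0.          0.          0.          0.        ] [[-0.01513528 -0.99977729  0.01470715 -0.00491255]
 [ 0.9903564  -0.01296357  0.13793527 -0.54659271]
 [-0.1377139   0.016653    0.99033205 -1.27736135]
 [ 0.          0.          0.          1.        ]]
stop [([154, 247], 0.56)]
foot_tip []
blank [([212, 292], 0.96), ([154, 292], 0.92), ([182, 240], 0.8)]
lever_pad [([161, 204], 0.63)]
guard [([160, 207], 0.73)]
fixture [([169, 227], 0.79), ([179, 241], 0.17)]
slug [([200, 211], 0.6)]
side 47.74273179742963 258.1502270831234 188.1306176570878 [-0.03705743  0.          0.          0.          0.        ] [[-0.91523149 -0.40292613 -0.00136426  0.49576837]
 [ 0.2798762  -0.6381567   0.7172345  -0.22162407]
 [-0.28986314  0.65605377  0.69683055 -0.99574965]
 [ 0.          0.          0.          1.        ]]
stop [([197, 215], 0.92)]
foot_tip [([191, 220], 0.46)]
blank [([213, 241], 0.95), ([188, 311], 0.8), ([161, 240], 0.6)]
lever_pad [([228, 198], 0.72)]
guard [([223, 194], 0.64)]
fixture [([225, 218], 0.64)]
slug [([250, 246], 0.51), ([128, 273], 0.39)]
```

Run:
```python
import cv2
a=cv2.imread('pics/top0.png')[90:270,140:340];b=cv2.imread('pics/side0.png')[120:300,130:330]
import numpy as np
cv2.imwrite('pics/v1.png',np.hstack([cv2.resize(x,(400,360),interpolation=cv2.INTER_CUBIC) for x in(a,b)]))
```

```text
(no output)
```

View pics/v1.png

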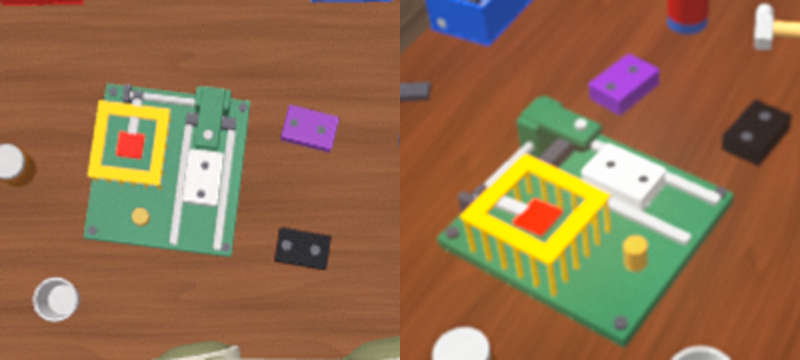

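View pics/top0.png

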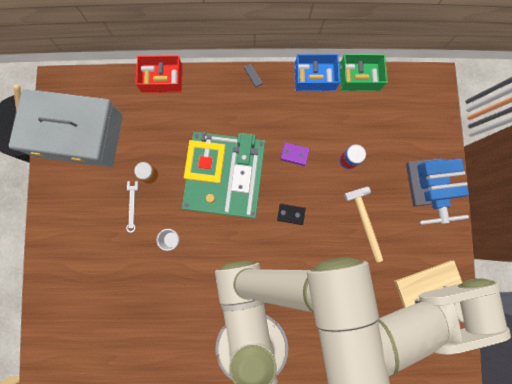

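```bash
cat > h.py <<'E'
import numpy as np,cv2
from workcell import *
from scipy.optimize import least_squares
from scipy.spatial.transform import Rotation as R
def proj(c,P):
    F=np.diag([1,-1,-1])@np.asarray(c['extrinsics'])[:3]
    f=192/np.tan(np.radians(c['vfov']/2));K=np.array([[f,0,c['cx']],[0,f,c['cy']],[0,0,1]])
    return cv2.projectPoints(np.atleast_2d(P).astype(float),cv2.Rodrigues(F[:,:3])[0],F[:,3],K,np.array(c['dist_coeffs']))[0][:,0]
def fw(p,L):  # fixture coords mm -> world m
    L=np.atleast_2d(L)/1000.;c,s=np.cos(p[2]),np.sin(p[2])
    return np.c_[p[0]+c*L[:,0]-s*L[:,1],p[1]+s*L[:,0]+c*L[:,1],L[:,2]]
E
python3 - <<'E'
from h import *
T,S=camera('top'),camera('side')
def cent(c,f):
    h=cv2.cvtColor(c['color'],cv2.COLOR_RGB2HSV);m=f(*[h[...,i].astype(int) for i in range(3)])
    m[:90]=0;m[270:]=0;m[:,:130]=0;m[:,340:]=0
    n,l,st,ce=cv2.connectedComponentsWithStats(m.astype(np.uint8));k=1+np.argmax(st[1:,4]);print(st[k],ce[k]);return l==k
ym=cent(T,lambda h,s,v:(h>24)&(h<34)&(s>180)&(v>150))
pts=cv2.findNonZero(ym.astype(np.uint8));r=cv2.minAreaRect(pts);print(r,cv2.boxPoints(r))
cent(T,lambda h,s,v:((h<6)|(h>174))&(s>180)&(v>150))
wm=cent(T,lambda h,s,v:(s<40)&(v>190)); print(cv2.minAreaRect(cv2.findNonZero(wm.astype(np.uint8))))
A=[[110,130,20],[110,-130,20],[-170,130,20],[-170,-130,20]]
uT=np.array([[192.5,131.5],[265,140],[182.5,209],[256,217]])
G=[[60,125,86],[60,5,86],[-70,5,86],[-70,125,86]]
uG=np.array([[190,140.5],[224.5,144],[220,183],[184.5,178.5]])
uS=np.array([[149,240],[296.5,215],[242.5,290]])
B=[A[0],A[3],A[2]]
def res(p,w=1):
    return np.r_[(proj(T,fw(p,A))-uT),(proj(T,fw(p,G))-uG),proj(S,fw(p,B))-uS]
q=least_squares(lambda p:res(p).ravel(),[.5,0.1,0],loss='soft_l1');p=q.x
print(p,np.round(res(p),1).tolist());np.save('p.npy',p)
# overlay
for b in (-40,-50,-70): print(b,proj(T,fw(p,[[b,-65,35]])),proj(S,fw(p,[[b,-65,35]])))
print('red pred',proj(T,fw(p,[[-5,65,68]])))
for n,c in(('T',T),('S',S)):
    im=c['color'][:,:,::-1].copy();im=cv2.resize(im,None,fx=4,fy=4,interpolation=cv2.INTER_CUBIC)
    def line(L,col):cv2.polylines(im,[np.round(proj(c,fw(p,L))*4+2).astype(int)],True,col,1)
    line([A[i] for i in(0,1,3,2)],(255,0,255));line(G,(255,0,0));line([[x,y,86] for x,y in((40,107),(40,23),(-50,23),(-50,107))],(255,0,0))
    line([[x,y,50] for x,y in((50,-35),(50,-95),(-40,-95),(-40,-35))],(0,0,255))
    line([[50,-97,20],[50,-33,20],[-170,-33,20],[-170,-97,20]],(0,165,255))
    im=im[480:1080,700:1100] if n=='T' else im[620:1220,580:1230]
    cv2.imwrite(f'pics/o{n}.png',im)
a=cv2.imread('pics/oT.png');b=cv2.imread('pics/oS.png');b=cv2.resize(b,(400,369));b=cv2.copyMakeBorder(b,0,231,0,0,cv2.BORDER_CONSTANT)
cv2.imwrite('pics/o.png',np.hstack([a,b]))
E
```

```text
[185 141  39  41 584] [204.32534247 161.69349315]
((204.11000061035156, 161.22999572753906), (35.0724983215332, 37.75950241088867), 8.13010311126709) [[184.08    177.44   ]
 [189.42    140.06   ]
 [224.14    145.01999]
 [218.8     182.4    ]]
[198 157  14  12 133] [204.76691729 162.4962406 ]
[225 153  33  62 898] [241.23608018 180.77728285]
((240.78465270996094, 183.22308349609375), (25.675188064575195, 59.53667449951172), 7.125016689300537)
[ 0.6255919  0.0840218 -0.128094 ] [[0.0, -0.0], [-0.1, -0.3], [-0.9, 0.2], [0.1, 0.8], [-0.8, -0.1], [-0.1, 0.3], [-0.4, -0.8], [-0.6, -0.4], [-0.9, -1.7], [1.0, -0.2], [1.2, -1.2]]
-40 [[241.77188926 178.15818959]] [[241.58437285 207.68336885]]
-50 [[241.43508258 180.98803678]] [[244.84907019 209.14067577]]
-70 [[240.7595581  186.66584722]] [[251.44415436 212.08419846]]
red pred [[204.87206478 162.17291702]]
```

View pics/o.png

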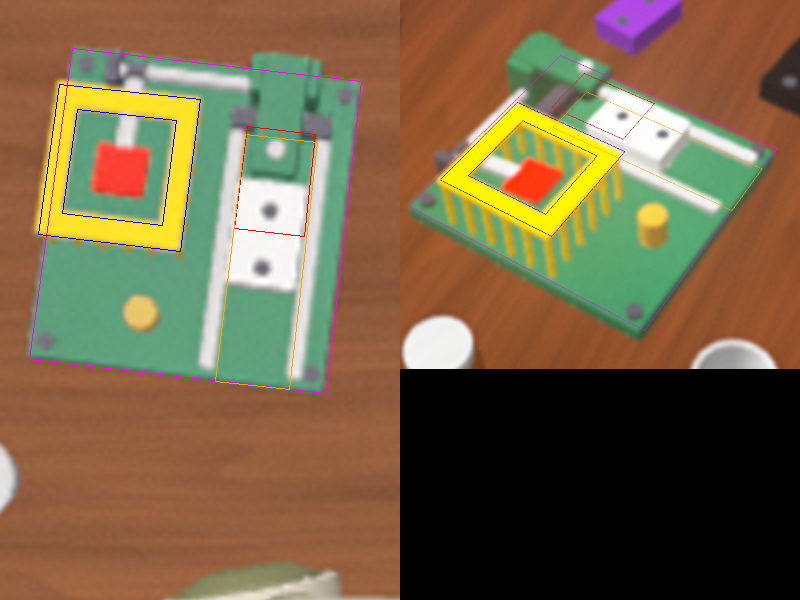

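```bash
cat >> h.py <<'E'
def go(x,y,tip):
    p=np.load('p.npy');s=state();r=R.from_quat(np.roll(s['ee_rot'],-1)).as_matrix()
    d=fw(p,[[x,y,tip]])[0]+[0,0,tip_reach if not callable(tip_reach) else tip_reach()]-s['tcp_pos']
    W=R.from_euler('z',p[2]).as_matrix()@np.diag([1,-1,-1])
    print('shift mm',np.round(r.T@d*1000,1),'after turn',np.round(W.T@d*1000,1),'turn deg',np.round(np.degrees(R.from_matrix(r.T@W).as_rotvec()),2))
    c,n=np.cos(p[2]),np.sin(p[2]);e=(s['tcp_pos'][:2]-p[:2])*1000
    print('tcp fix',np.round([c*e[0]+n*e[1],-n*e[0]+c*e[1],s['tcp_pos'][2]*1000-25],1),'F',np.round(s['force'],1),'t',s['time'],'w',s['width'],np.round(s['joint_pos'],2))
E
python3 -c "
from h import *
go(-125,-65,120)"
```

```text
shift mm [ 473.2 -406.2  111.3] after turn [ 223.5 -582.2  111.3] turn deg [ 0.   -0.   28.35]
tcp fix [-348.5 -647.2  231.3] F [-0.2 -0.3  0.4] t 0.9 w 0.08555943521460894 [-1.42  0.38  1.3   0.    1.46 -0.22]
```

carry_out --targets '[0,0,0,0,0,7.1,1,0,0,0,0,0,7.1,1,0,0,0,0,0,7.1,1,0,0,0,0,0,7.05,1,0.013,-0.033,0,0,0,0,1,0.013,-0.033,0,0,0,0,1,0.013,-0.033,0,0,0,0,1,0.013,-0.033,0,0,0,0,1]'

```text
time: 1.57
tcp_pos: [0.2661, -0.3877, 0.2563]
ee_rot: [0.0, 0.998, -0.064, 0.0]
force: [0.5, -0.8, 0.6]
width: 0.0001
grip_force: 0.0
```

carry_out --targets '[0.013,-0.033,0,0,0,0,1,0.013,-0.033,0,0,0,0,1,0.013,-0.033,0,0,0,0,1,0.013,-0.033,0,0,0,0,1,0.013,-0.033,0,0,0,0,1,0.013,-0.033,0,0,0,0,1,0.013,-0.033,0,0,0,0,1,0.013,-0.033,0,0,0,0,1]'

```text
time: 2.23
tcp_pos: [0.403, -0.1389, 0.2566]
ee_rot: [0.0, 0.998, -0.064, 0.0]
force: [-0.1, -0.7, -0.3]
width: -0.0003
grip_force: 0.0
```

```bash
python3 -c "
from h import *
go(-125,-65,120)"
```

```text
shift mm [  67.2 -184.5  111.6] after turn [  67.3 -184.5  111.6] turn deg [ 0.02 -0.03 -0.  ]
tcp fix [-192.3 -249.5  231.6] F [-0.1 -0.7 -0.3] t 2.2333 w -0.0002614237104787973 [-0.61  0.16  1.61  0.    1.37  1.09]
```

carry_out --targets '[0.011,-0.031,0,0,0,0,1,0.011,-0.031,0,0,0,0,1,0.011,-0.031,0,0,0,0,1,0.011,-0.031,0,0,0,0,1,0.011,-0.03,0.015,0,0,0,1,0.011,-0.03,0.025,0,0,0,1,0,0,0.035,0,0,0,1,0,0,0.035,0,0,0,1]'

```text
time: 2.9
tcp_pos: [0.4921, 0.0351, 0.1455]
ee_rot: [0.0, 0.998, -0.062, 0.001]
force: [0.7, -0.3, -0.5]
width: -0.0
grip_force: 0.0
```

Run:
```python
from h import *
go(-125,-65,34)
o=[]
for n in('top','side'):
    c=camera(n);im=c['color'][:,:,::-1]
    im=im[100:260,150:310] if n=='top' else im[130:290,150:310]
    o.append(cv2.resize(im,(400,400),interpolation=cv2.INTER_CUBIC))
cv2.imwrite('pics/v2.png',np.hstack(o))
```

```text
shift mm [ 1.  -0.6 86.5] after turn [ 1.2 -0.6 86.5] turn deg [ 0.   -0.13  0.18]
tcp fix [-126.2  -65.6  120.5] F [ 0.7 -0.3 -0.5] t 2.9 w -3.874763674338719e-05 [-0.17  0.4   1.63  0.    1.11  1.53]
```

View pics/v2.png

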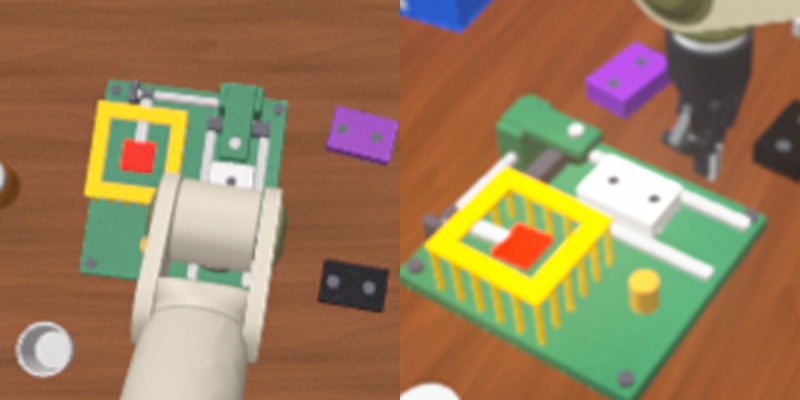

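The gripper hangs over the channel's open end, with its tip at about (712,175) in the side crop. It is clear of the block at (630,190) and of the guard, so I'm lowering it and starting the push.

carry_out --targets '[0,0,0.03,0,0,0,1,0,0,0.03,0,0,0,1,0,0,0.018,0,0,0,1,0,0,0.008,0,0,0,1,0.008,0,0,0,0,0,1,0.008,0,0,0,0,0,1,0.004,0,0,0,0,0,1,0,0,0,0,0,0,1]'

```text
time: 3.67
tcp_pos: [0.5134, 0.0305, 0.0618]
ee_rot: [0.0, 0.998, -0.064, 0.002]
force: [-0.1, 0.7, 0.7]
width: 0.0003
grip_force: 0.0
```

```bash
python3 -c "
from h import *
go(-51,-65,34)"
```

```text
shift mm [53.5 -2.4  3.1] after turn [53.5 -2.4  2.8] turn deg [ 0.01 -0.23 -0.01]
tcp fix [-104.5  -67.4   36.8] F [-0.1  0.7  0.7] t 3.6667 w 0.0002507541948407327 [-0.17  0.55  1.66  0.    0.92  1.53]
```

carry_out --targets '[0.005,-0.002,0.002,0,0,0,1,0.005,0,0,0,0,0,1,0.005,0,0,0,0,0,1,0.005,0,0,0,0,0,1,0.005,0,0,0,0,0,1,0.005,0,0,0,0,0,1,0.005,0,0,0,0,0,1,0.004,0,0,0,0,0,1]'

```text
time: 4.33
tcp_pos: [0.5508, 0.0279, 0.0583]
ee_rot: [-0.0, 0.998, -0.064, 0.0]
force: [-3.3, 0.3, 2.3]
width: -0.0
grip_force: 1.8
```

```bash
python3 -c "
from h import *
go(-51,-65,34)"
```

```text
shift mm [16.  -0.2 -0.7] after turn [16.  -0.2 -0.7] turn deg [-0.   -0.    0.01]
tcp fix [-67.  -65.2  33.3] F [-3.3  0.3  2.3] t 4.3333 w -2.481798275464567e-05 [-0.16  0.6   1.56  0.    0.98  1.53]
```

Contact is made, with about 3 N while sliding. I'm continuing gently to the stop.

carry_out --targets '[0.004,0,0,0,0,0,1,0.004,0,0,0,0,0,1,0.003,0,0,0,0,0,1,0.002,0,0,0,0,0,1,0.0015,0,0,0,0,0,1,0,0,0,0,0,0,1]'

```text
time: 4.83
tcp_pos: [0.565, 0.0261, 0.0583]
ee_rot: [0.0, 0.998, -0.064, 0.0]
force: [-1.9, -0.0, -0.1]
width: -0.0001
grip_force: 0.4
```

carry_out --targets '[0.001,0,0,0,0,0,1,0.001,0,0,0,0,0,1,0,0,0,0,0,0,1]'

```text
time: 5.08
tcp_pos: [0.5666, 0.0259, 0.0583]
ee_rot: [-0.0, 0.998, -0.064, -0.0]
force: [-3.1, 0.3, 1.1]
width: -0.0002
grip_force: 1.3
```

```bash
python3 -c "
from h import *
go(-51,-65,34)"
```

```text
shift mm [ 0.1 -0.2 -0.7] after turn [ 0.1 -0.2 -0.7] turn deg [-0.    0.01  0.  ]
tcp fix [-51.1 -65.2  33.3] F [-3.1  0.3  1.1] t 5.0833 w -0.00015765026149003054 [-0.16  0.62  1.51  0.    1.01  1.54]
```

No stop reaction yet, so I'm going on until the force rises.

carry_out --targets '[0.001,0,0,0,0,0,1,0.001,0,0,0,0,0,1,0,0,0,0,0,0,1]'

```text
time: 5.33
tcp_pos: [0.5668, 0.0259, 0.0582]
ee_rot: [-0.0, 0.998, -0.064, -0.002]
force: [-11.2, 1.1, 7.6]
width: -0.0003
grip_force: 5.5
```

carry_out --targets '[0.001,0,0,0,0,0,1,0.001,0,0,0,0,0,1,0,0,0,0,0,0,1]'

```text
time: 5.58
tcp_pos: [0.567, 0.026, 0.0582]
ee_rot: [-0.0, 0.998, -0.064, -0.005]
force: [-18.8, 1.6, 13.6]
width: -0.0002
grip_force: 9.7
```

```bash
python3 -c "
from h import *
go(-51,-65,34)"
```

```text
shift mm [-0.3 -0.  -0.8] after turn [-0.3 -0.  -0.8] turn deg [0.01 0.54 0.04]
tcp fix [-50.7 -65.   33.2] F [-18.8   1.6  13.6] t 5.5833 w -0.00015329151281425287 [-0.16  0.63  1.5  -0.    1.02  1.54]
```

carry_out --targets '[-0.008,0,0,0,0,0,1,-0.015,0,0,0,0,0,1,-0.015,0,0,0,0,0,1,0,0,-0.035,0,0,0,1,0,0,-0.035,0,0,0,1,0,0,-0.035,0,0,0,1,0,0,0,0,0,0,1]'

```text
time: 6.17
tcp_pos: [0.5358, 0.0298, 0.1698]
ee_rot: [0.001, 0.998, -0.064, 0.007]
force: [0.3, -0.4, 0.5]
width: 0.0001
grip_force: 0.0
```

Run:
```python
from h import *
go(-7,65,130)
o=[]
for n in('top','side'):
    c=camera(n);im=c['color'][:,:,::-1]
    im=im[100:260,150:310] if n=='top' else im[130:290,150:310]
    o.append(cv2.resize(im,(400,400),interpolation=cv2.INTER_CUBIC))
cv2.imwrite('pics/v3.png',np.hstack(o))
```

```text
shift mm [  75.  -130.2   15.8] after turn [  75.1 -130.2   14.8] turn deg [ 0.02 -0.76  0.01]
tcp fix [-82.1 -65.2 144.8] F [ 0.3 -0.4  0.5] t 6.1667 w 6.97468603350819e-05 [-0.17  0.43  1.48  0.    1.21  1.53]
```

View pics/v3.png

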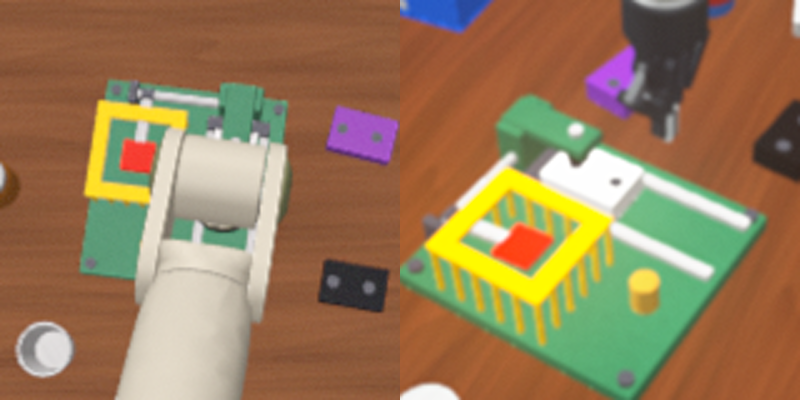

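The block is seated under the clamp foot, at about (585,180) in the side crop, and the lever is still up. Next I move over the window at a safe height.

carry_out --targets '[0.013,-0.022,0,0,0,0,1,0.013,-0.022,0,0,0,0,1,0.013,-0.022,0,0,0,0,1,0.012,-0.022,0,0,0,0,1,0.012,-0.021,0,0,0,0,1,0.012,-0.021,0,0,0,0,1,0,0,0,0,0,0,1,0,0,0,0,0,0,1]'

```text
time: 6.93
tcp_pos: [0.6238, 0.1503, 0.1612]
ee_rot: [0.0, 0.998, -0.063, -0.001]
force: [0.5, 0.1, -0.4]
width: -0.0003
grip_force: 0.0
```

```bash
python3 -c "
from h import *
go(-7,65,75)"
```

```text
shift mm [ 3.4  0.4 61.2] after turn [ 3.3  0.5 61.2] turn deg [0.03 0.13 0.08]
tcp fix [-10.3  65.5 136.2] F [ 0.5  0.1 -0.4] t 6.9333 w -0.0003047435306762067 [ 0.05  0.62  1.17 -0.    1.36  1.75]
```

carry_out --targets '[0.003,0,0.01,0,0,0,1,0,0,0.018,0,0,0,1,0,0,0.018,0,0,0,1,0,0,0.014,0,0,0,1,0,0,0,0,0,0,1]'

```text
time: 7.35
tcp_pos: [0.625, 0.148, 0.0993]
ee_rot: [0.0, 0.998, -0.065, -0.003]
force: [0.0, 0.5, -0.0]
width: 0.0004
grip_force: 0.0
```

```bash
python3 -c "
from h import *
go(-7,65,45)"
```

```text
shift mm [ 1.9 -1.6 29.3] after turn [ 1.7 -1.6 29.3] turn deg [ 0.07  0.38 -0.07]
tcp fix [-8.7 63.4 74.3] F [ 0.   0.5 -0. ] t 7.35 w 0.0004415173579905989 [ 0.05  0.68  1.24 -0.    1.23  1.75]
```

carry_out --targets '[0,0,0.005,0,0,0,1,0,0,0.005,0,0,0,1,0,0,0.005,0,0,0,1,0,0,0.004,0,0,0,1,0,0,0.003,0,0,0,1,0,0,0.002,0,0,0,1,0,0,0,0,0,0,1]'

```text
time: 7.93
tcp_pos: [0.6266, 0.149, 0.0799]
ee_rot: [0.0, 0.998, -0.064, 0.0]
force: [-1.2, -0.2, 1.4]
width: -0.0001
grip_force: 0.9
```

```bash
python3 -c "
from h import *
go(-7,65,45)"
```

```text
shift mm [ 0.3 -0.5  9.9] after turn [ 0.3 -0.5  9.9] turn deg [ 0.01 -0.    0.  ]
tcp fix [-7.3 64.5 54.9] F [-1.2 -0.2  1.4] t 7.9333 w -5.274586637023518e-05 [ 0.05  0.7   1.25 -0.    1.18  1.75]
```

carry_out --targets '[0,0,0.003,0,0,0,1,0,0,0.003,0,0,0,1,0,0,0.002,0,0,0,1,0,0,0.0015,0,0,0,1,0,0,0.001,0,0,0,1,0,0,0,0,0,0,1]'

```text
time: 8.43
tcp_pos: [0.6271, 0.149, 0.0705]
ee_rot: [0.0, 0.998, -0.064, 0.001]
force: [-4.1, -0.9, 9.4]
width: 0.0002
grip_force: 5.0
```

carry_out --targets '[0,0,0.001,0,0,0,1,0,0,0.001,0,0,0,1,0,0,0,0,0,0,1]'

```text
time: 8.68
tcp_pos: [0.6272, 0.149, 0.0699]
ee_rot: [0.0, 0.998, -0.064, 0.001]
force: [-8.1, -1.8, 20.4]
width: 0.0001
grip_force: 10.1
```

```bash
python3 -c "
from h import *
go(-7,65,45)"
```

```text
shift mm [-0.2 -0.3 -0.1] after turn [-0.2 -0.3 -0.1] turn deg [-0.01 -0.17  0.01]
tcp fix [-6.8 64.7 44.9] F [-8.1 -1.8 20.4] t 8.6833 w 0.00013984714304659008 [ 0.05  0.71  1.26 -0.    1.16  1.75]
```

carry_out --targets '[0,0,0.001,0,0,0,1,0,0,0.001,0,0,0,1,0,0,0,0,0,0,1,0,0,0,0,0,0,1]'

```text
time: 9.02
tcp_pos: [0.6272, 0.149, 0.0695]
ee_rot: [0.0, 0.998, -0.064, 0.002]
force: [-13.8, -2.5, 30.8]
width: -0.0003
grip_force: 16.2
```

carry_out --targets '[0,0,-0.005,0,0,0,1,0,0,-0.02,0,0,0,1,0,0,-0.03,0,0,0,1,0,0,-0.03,0,0,0,1,0,0,-0.03,0,0,0,1,-0.03,0,-0.02,0,0,0,1,-0.03,0,0,0,0,0,1,0,0,0,0,0,0,1]'

```text
time: 9.68
tcp_pos: [0.5634, 0.1577, 0.2013]
ee_rot: [-0.0, 0.998, -0.063, -0.0]
force: [0.8, 0.1, 0.2]
width: -0.0001
grip_force: 0.0
```

Run:
```python
from h import *
go(-7,65,45)
o=[]
for n in('top','side'):
    c=camera(n);im=c['color'][:,:,::-1]
    im=im[100:260,150:310] if n=='top' else im[130:290,150:310]
    o.append(cv2.resize(im,(400,400),interpolation=cv2.INTER_CUBIC))
cv2.imwrite('pics/v4.png',np.hstack(o))
```

```text
shift mm [ 64.1   0.2 131.3] after turn [6.410e+01 1.000e-01 1.313e+02] turn deg [-0.02  0.01  0.08]
tcp fix [-71.1  65.1 176.3] F [0.8 0.1 0.2] t 9.6833 w -7.699921714423273e-05 [0.07 0.48 1.29 0.   1.37 1.77]
```

View pics/v4.png

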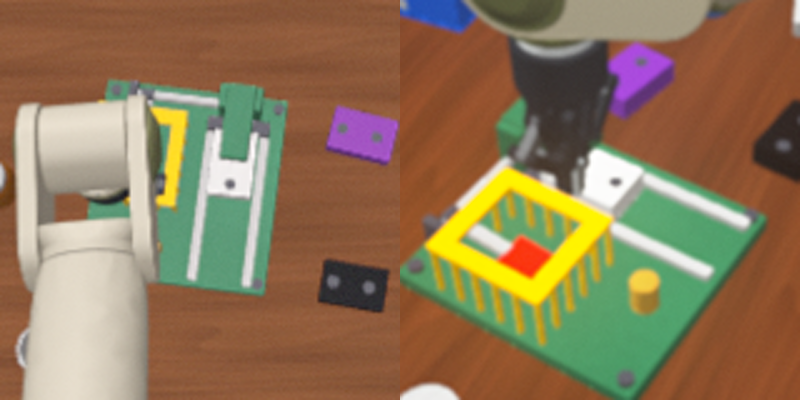

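The red pad now sits low in the window, at about (525,258) in the side crop. The block is home, and the gripper is clear above the guard, so I'm handing in.

```bash
python3 -c "
from workcell import *
print(close_job())"
```

```text
the job is handed in; nothing more can be done
None
```

The block is home against the stop, the lever is pressed down to its end stop, the gripper is clear of the guard, and the job is handed in; no verdict came back.

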